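# Set up the sloping carving desk with the large lino block

## Robot

A 6-joint arm with a two-finger parallel gripper is mounted at the origin on the work surface; the furniture and walls round the work are solid. World frame = base frame: x ahead of the robot, y to its left, z up, the work surface at z = 0. Lengths are in m, angles in rad, forces in N, time in s.
With the tool pointing down it reaches from about 0.3 to 0.775 m from the base axis. Payload 14.6 kg.
Tool frame: the origin (TCP) lies on the centre line of the jaws, within the pads' length; the fingertips stand 17 mm ahead of it and the grasp point (between the pads) lies 2 mm behind it; z points along the fingers, x is the direction in which the jaws open and shut, and the axes are right-handed (so a half turn about z gives the same grasp; the last joint's range is limited). The gripper opens to 94 mm and grips with 3 to 60 N. Pads are 16 mm wide; open, the fingers measure 119 mm over their backs; the gripper's body (75 mm by 177 mm) begins 78 mm behind the grasp point.
Start: joints at [1.037, 0.3, 1.521, -0, 1.321, -0.067], TCP at [0.248, 0.491, 0.222] pointing down, gripper open.
Joint ranges: [-3.03, 3.03], [-0.79, 2.21], [0.23, 2.52], [-1.04, 4.18], [0, 3.07], [-2.55, 2.55]. Speed limits (rad/s): [2.22, 2.22, 2.57, 3.14, 3.14, 3.14].

## Interface

Orientations are given as [roll, pitch, yaw] about the fixed x, y, z axes, in that order (R = Rz(yaw) Ry(pitch) Rx(roll)).
In Python, from station import ctrl gives the robot as it stands. The module is installed in compiled form; this text tells all that it offers.
- The arm moves only by the tool drive_tool, never from a script. Its argument "increments" is a list of rows, each a list of 3 entries, a list of its own where there are three numbers: the turn, a rotation vector about the tool's x, y, z in degrees, then the shift along the tool's x, y, z in mm, then the opening, from 0 (shut) to 1 (fully open). In form: [[[ax, ay, az], [dx, dy, dz], hand], ...]. A call has 1 to 20 rows; each row shifts and turns the commanded pose from where the row before left it, along the tool's axes as they then stand; what a row does not reach is not made up. A row lasts 1/8 s, in which the tool goes at most 62.5 mm and 10.7 degrees, less where a joint would pass 70% of its speed; a pose out of reach is approached as far as the arm can. A call with a gripper value outside its range is refused whole. The fingers move at their own pace and stop on an object; "squeeze" is the grip in N (left out, the last holds). Time passes only in rows, so rows that do not move let the fingers close. It gives the time, the measured TCP pose, the force and the opening at its end, in the units of the state.
- ctrl.get_obs(): the state, without advancing time (a new reading comes with each control period).
- ctrl.camera(name): name is "scene" or "top"; returns the picture (420x560x3 uint8, red, green, blue); there is no depth.
- ctrl.calibration(name): a dict with "fx", "fy", "cx", "cy" (pixels), "rvec" (rotation vector, rad) and "tvec" (3), from world to camera coordinates, as OpenCV has them. Camera axes: x right, y down, z forward; pixel columns grow to the right and rows downward; lengths in m; the calibration is good to about 2 mm. A picture is of the moment at which its call begins. calibration takes no time and is no camera call.
- ctrl.hand_in(): hands the job in, once; it reports no verdict.
The state is a dict: "time_s": time; "qpos": joint angles; "joint_vel": joint speeds; "tau": joint torques, N m; "ee_pos": TCP position; "eef_rot": TCP orientation; "force": force on the tool from outside, world axes, zero at the start; "moment": the same for the moment, N m; "grip_width": finger opening in m.
Only numpy, scipy, OpenCV 4.12 (cv2) and the standard library are available. Lean on these libraries where they do the work, as an engineer would, in place of code of your own. Each camera call takes 0.05 s, during which the arm holds its last target.

## Task

Get the carving desk ready for cutting: lift its hinged board by the bar at the far edge until the prop underneath drops into the last, steepest notch, and let the board down onto it. Then lay the larger of the two lino blocks flat on the slope without dropping it, picture side up and long side up the slope, pushed home into the corner so that it touches both the bottom lip and the little side stop, and leave the other things on the bench where they are.

Things in the scene. Friction and masses are not known exactly. Their poses are not given: they have to be found in the camera images.
- desk: Base of the wooden carving desk, fixed to the table: 200 mm deep (x) by 180 mm wide (y), 33 mm high. Origin: centre of its underside. x points from the hinge edge (near the robot) to the far edge, y to the left, z up. The board's hinge axis runs along y at x = -95 mm, z = 34 mm. Two notched rails on its floor catch the prop.
- board (a joint): Angle of the hinged plywood board (rad): 0 lying flat, grows as the far edge rises, hard stop at 0.62. Board 200 x 180 x 12 mm, about 0.45 kg, swings freely and falls back unless propped. Propped it stands at about 0.36 (first notch) or 0.52 (last notch); to catch a notch lift some 0.05 past that angle, then let down. From a notch it can be lifted on but not lowered.
- corner (a point): Corner of the two stops, on the board's top face (23 mm from the hinge axis along the board, 12 mm above it). x up the slope, y left, z out of the board; turns with the board. The bottom lip (10 mm high, full width) has its face at x = 0; the side stop (10 mm high, 14 mm wide, at the left edge) has its face at y = 0 and reaches only 26 mm up the slope. The block belongs at x > 0, y < 0.
- large_block: The larger lino block, brown lino on wood, 95 mm (x) by 65 mm (y) by 20 mm thick, about 0.1 kg (varies). Origin: centre of its underside; z up out of the picture side. Either end may point up the slope. Seated in the corner its origin lies 47.5 mm up the slope from corner (x) and 32.5 mm to its right (y = -32.5 mm).
- small_block: The smaller lino block, dark green on wood, 60 x 75 x 20 mm. Not needed; leave it. Origin: centre of its underside.
- gouge_a: Lino gouge with pear-shaped wooden handle, 96 x 30 x 27 mm, lying on the table; leave it. Origin: centre of its underside.
- gouge_b: A second, like gouge, 96 x 30 x 27 mm; leave it. Origin: centre of its underside.
- roller: Ink roller with red handle, 188 x 86 x 33 mm, lying at the right; leave it. Origin: centre of its underside.
- baren: Round wooden rubbing disc with a knob, 108 mm wide, 48 mm high; leave it. Origin: centre of its underside.
- brush_jar: Empty glass jar, 71 mm wide, 107 mm high, at the back to the right; leave it. Origin: centre of its underside.
- foot (a point): Middle of the foot rod of the steel prop frame that hangs under the board and drags over the base's notched rails by its own weight. In the desk's frame it lies at z = 12 mm on the base floor, at x = 100 mm folded, 83 mm in the first notch, 65 mm in the last notch. The robot need not touch it.
- bar (a point): Middle of the axis of the lifting bar, a round wooden bar 14 mm thick and 102 mm long between two end posts (along y), across the board by its far edge. 186 mm from the hinge axis along the board, 20 mm above the top face (13 mm free under it), 32 mm above the plane through the hinge. The bar can turn between pinching fingers. x up the slope, y left, z out of the board; turns with the board.
There are look-alikes about, which are no part of the job. Leave any turquoise look-alike of the large_block alone.

How it is judged:
By the outcome, as a careful person would: the job done as asked, in the order asked, and still so for the second after the job is handed in, with the robot touching nothing.
It also fails if it takes over 64 s, if anything falls off the work surface, if the arm or the gripper's body presses on something with over 40 N, if the wrist force passes 120 N, or if a joint passes its speed limit or range.

## Working session

There is one attempt and no reset: what is moved stays moved. The work goes in short steps, Python scripts to look and compute and a tool call to move; the robot and the scene stay as the last step left them, time stands still between calls to the robot, and variables do not carry over. Pictures are saved under pics/ and viewed, and the job is handed in when it is done.

Besides the shell and the picture viewer there is one more tool, called after "Emit:" in YAML: its name, and indented under it one key for each argument. drive_tool: Moves the arm, as the interface text tells. Its arguments: {"type":"object","properties":{"increments":{"type":"array"},"squeeze":{"type":"number"}},"required":["increments"]}

```bash
mkdir -p pics
python3 - <<'E'
from station import ctrl
import cv2
for n in("scene","top"):
    im=ctrl.camera(n); cv2.imwrite(f"pics/{n}0.png",im[:,:,::-1]); c=ctrl.calibration(n); print(n,c)
print(ctrl.get_obs())
E
```

```text
scene {'fx': 441.055582581537, 'fy': 441.055582581537, 'cx': 282.097123277493, 'cy': 211.53437237580096, 'rvec': array([ 2.10880037, -0.66902666,  0.35293519]), 'tvec': array([-0.38416829,  0.29040592,  1.08583296])}
top {'fx': 467.4037216551452, 'fy': 467.4037216551452, 'cx': 287.30495347044905, 'cy': 215.70768770949294, 'rvec': array([ 2.15704393, -2.18587747,  0.14304162]), 'tvec': array([0.09430036, 0.53566767, 1.45120672])}
{'time_s': 0.1, 'qpos': array([ 1.03740799e+00,  3.00413736e-01,  1.52145787e+00, -3.47410549e-06,
        1.32072204e+00, -6.66088456e-02]), 'joint_vel': array([ 0.00178406, -0.00141223,  0.00039717,  0.00087252,  0.00044468,
        0.00018911]), 'tau': array([ 1.22379137e-03, -5.32646227e+01, -3.53283191e+01,  7.08780019e-02,
        2.35329353e-02, -5.05872106e-05]), 'ee_pos': array([0.24741304, 0.49098618, 0.22196992]), 'eef_rot': array([-3.14152939e+00,  9.98988365e-04,  1.10401772e+00]), 'force': array([-0.80575837, -0.40866164,  0.51417537]), 'moment': array([-0.00139628,  0.00845582,  0.02021807]), 'grip_width': 0.09434146438601508}
```

View pics/scene0.png

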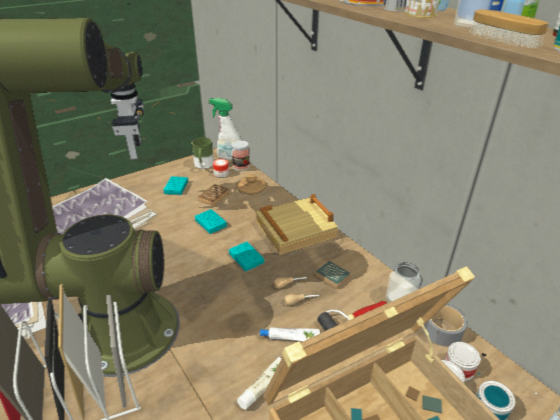

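View pics/top0.png

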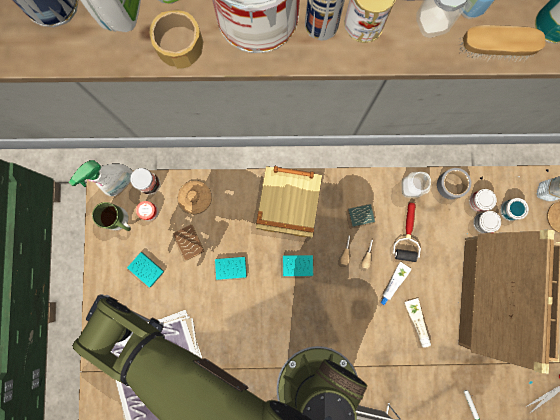

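Run:
```python
import cv2
a=cv2.imread("pics/top0.png")[150:290,80:340]; cv2.imwrite("pics/topc.png",cv2.resize(a,None,fx=3,fy=3,interpolation=cv2.INTER_CUBIC))
a=cv2.imread("pics/scene0.png")[150:270,150:350]; cv2.imwrite("pics/scenec.png",cv2.resize(a,None,fx=4,fy=4,interpolation=cv2.INTER_CUBIC))
```

```text
(no output)
```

View pics/topc.png

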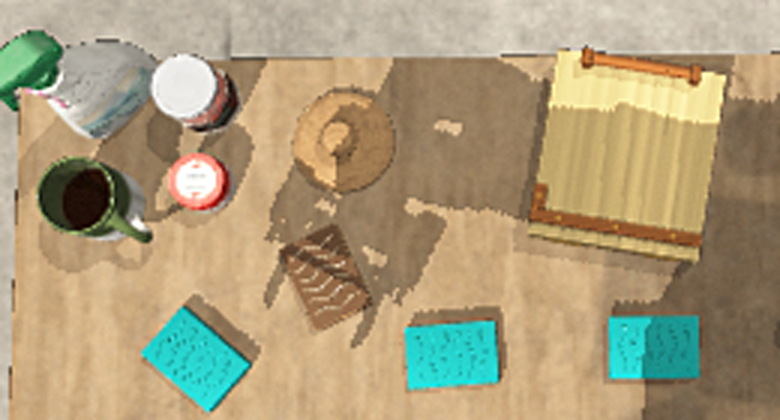

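View pics/scenec.png

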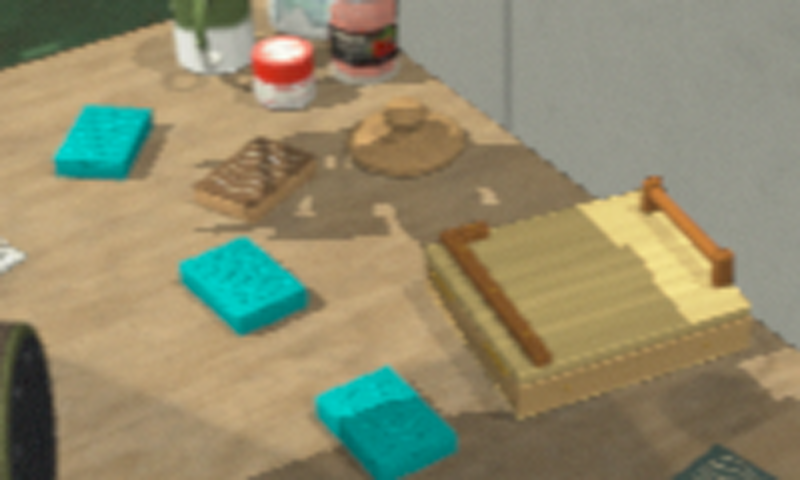

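```bash
cat > h.py <<'E'
import numpy as np,cv2
from station import ctrl
def cam(n):
    c=ctrl.calibration(n); K=np.array([[c['fx'],0,c['cx']],[0,c['fy'],c['cy']],[0,0,1.]]); R=cv2.Rodrigues(c['rvec'])[0]; return K,R,c['tvec'].reshape(3)
def ray(n,uv):
    K,R,t=cam(n); o=-R.T@t; d=R.T@np.linalg.inv(K)@np.array([uv[0],uv[1],1.]); return o,d
def onz(n,uv,z):
    o,d=ray(n,uv); return o+d*(z-o[2])/d[2]
def proj(n,X):
    K,R,t=cam(n); p=K@(R@np.array(X,float)+t); return p[:2]/p[2]
E
python3 - <<'E'
from h import *
np.set_printoptions(precision=4,suppress=True)
T=lambda u,v:(u/3+80-.33,v/3+150-.33); S=lambda u,v:(u/4+150-.37,v/4+150-.37)
print("campos",ray("top",(0,0))[0],ray("scene",(0,0))[0])
for p in[(280,250),(337,225),(370,302),(318,330)]: print("blk top",onz("top",T(*p),.02))
for p in[(195,183),(262,137),(315,160),(248,207)]: print("blk scn",onz("scene",S(*p),.02))
for p in[(558,49),(726,72),(698,262),(529,234)]: print("board top",onz("top",T(*p),.046))
for p in[(588,60),(696,75)]: print("bar top",onz("top",T(*p),.070))
for p in[(430,258),(520,380),(750,308)]: print("board scn",onz("scene",S(*p),.046))
for p in[(655,187),(722,258)]: print("bar scn",onz("scene",S(*p),.070))
for p in[(545,215),(700,236)]: print("lip top",onz("top",T(*p),.056))
E
```

```text
campos [0.3695 0.1152 1.5007] [-0.1056 -0.8028  0.8691]
blk top [0.4874 0.4492 0.02  ]
blk top [0.5131 0.3896 0.02  ]
blk top [0.4314 0.3543 0.02  ]
blk top [0.4028 0.4085 0.02  ]
blk scn [0.4051 0.4116 0.02  ]
blk scn [0.4892 0.4454 0.02  ]
blk scn [0.5094 0.3843 0.02  ]
blk scn [0.4254 0.3521 0.02  ]
board top [0.6944 0.1538 0.046 ]
board top [ 0.6678 -0.0233  0.046 ]
board top [0.4672 0.0104 0.046 ]
board top [0.4986 0.1857 0.046 ]
bar top [0.677  0.1221 0.07  ]
bar top [0.66   0.0102 0.07  ]
board scn [0.4937 0.1696 0.046 ]
board scn [0.4653 0.0046 0.046 ]
board scn [ 0.6597 -0.0261  0.046 ]
bar scn [0.6815 0.1195 0.07  ]
bar scn [0.6617 0.0119 0.07  ]
lip top [0.5173 0.1685 0.056 ]
lip top [0.4934 0.0085 0.056 ]
```

Run:
```python
from h import *
np.set_printoptions(precision=4,suppress=True)
def tri(a,b):
    o1,d1=ray("top",a);o2,d2=ray("scene",b);d1/=np.linalg.norm(d1);d2/=np.linalg.norm(d2)
    s=np.linalg.lstsq(np.c_[d1,-d2],o2-o1,rcond=None)[0];p,q=o1+s[0]*d1,o2+s[1]*d2
    return (p+q)/2,np.linalg.norm(p-q)
print("brush",tri((468,38),(478,20)),tri((543,40),(545,30)))
for v in(78,140,150,165): print(v,onz("top",(290,v),0),onz("top",(290,v),.4))
print("table edge scn",onz("scene",(196,152),0),onz("scene",(345,238),0))
# shelf front edge in scene pts: lower edge
for uv in[(560,72),(420,32)]:
    o,d=ray("scene",uv); 
    for x in(.65,.7,.75,.8): print(uv,x,o+d*(x-o[0])/d[0])
```

```text
brush (array([ 0.7959, -0.2444,  0.6656]), np.float64(0.007365412904208506)) (array([ 0.7897, -0.3854,  0.6727]), np.float64(0.0021953444117450995))
78 [1.0037 0.071  0.    ] [0.8346 0.0828 0.4   ]
140 [0.791  0.0742 0.    ] [0.6787 0.0851 0.4   ]
150 [0.7574 0.0747 0.    ] [0.654  0.0855 0.4   ]
165 [0.7071 0.0754 0.    ] [0.6171 0.086  0.4   ]
table edge scn [0.558  0.7432 0.    ] [ 0.6839 -0.0412  0.    ]
(560, 72) 0.65 [ 0.65   -0.4935  0.6487]
(560, 72) 0.7 [ 0.7    -0.473   0.6341]
(560, 72) 0.75 [ 0.75   -0.4525  0.6195]
(560, 72) 0.8 [ 0.8    -0.432   0.6049]
(420, 32) 0.65 [ 0.65   -0.2133  0.6532]
(420, 32) 0.7 [ 0.7    -0.1742  0.6389]
(420, 32) 0.75 [ 0.75   -0.1352  0.6246]
(420, 32) 0.8 [ 0.8    -0.0962  0.6103]
```

```bash
cat >> h.py <<'E'
from scipy.spatial.transform import Rotation as Ro
np.set_printoptions(precision=4,suppress=True)
def now():
    o=ctrl.get_obs(); return o, np.array(o['ee_pos']), Ro.from_euler('xyz',o['eef_rot'])
YAW=np.radians(-9.3)
def delta(p,R=None,show=True):
    o,P,C=now()
    rv=np.degrees((C.inv()*R).as_rotvec()) if R is not None else np.zeros(3)
    s=C.inv().apply(np.array(p)-P)*1000
    s2=(R.inv().apply(np.array(p)-P)*1000) if R is not None else s
    print("t",o['time_s'],"pos",P,"rpy",o['eef_rot'],"w",o['grip_width'],"F",o['force'],"q",o['qpos'])
    print("turn",rv,"shift now-axes",s,"shift target-axes",s2)
def toolR(jawvec,appr):
    z=np.array(appr,float);z/=np.linalg.norm(z);x=np.array(jawvec,float);x-=z*(x@z);x/=np.linalg.norm(x)
    return Ro.from_matrix(np.c_[x,np.cross(z,x),z])
E
python3 - <<'E'
from h import *
R=toolR([np.cos(YAW),np.sin(YAW),0],[0,0,-1])
delta([.671,.066,.160],R)
E
```

```text
t 0.1 pos [0.2474 0.491  0.222 ] rpy [-3.1415  0.001   1.104 ] w 0.09434146438601508 F [-0.8058 -0.4087  0.5142] q [ 1.0374  0.3004  1.5215 -0.      1.3207 -0.0666]
turn [ 0.0331  0.0517 72.5555] shift now-axes [-188.8411  569.5255   62.1226] shift target-axes [486.6986 350.9468  61.9699]
```

Emit:
drive_tool:
  increments:
    - [[0,0,0],[-18.9,57,5],0.45]
    - [[0,0,0],[-18.9,57,5],0.45]
    - [[0,0,0],[-18.9,57,5],0.45]
    - [[0,0,0],[-18.9,57,5],0.45]
    - [[0,0,0],[-18.9,57,5],0.45]
    - [[0,0,0],[-18.9,57,5],0.45]
    - [[0,0,0],[-18.9,57,5],0.45]
    - [[0,0,0],[-18.9,57,5],0.45]
    - [[0,0,0],[-18.9,57,5],0.45]
    - [[0,0,0],[-18.9,57,5],0.45]
    - [[0,0,9.07],[0,0,0],0.45]
    - [[0,0,9.07],[0,0,0],0.45]
    - [[0,0,9.07],[0,0,0],0.45]
    - [[0,0,9.07],[0,0,0],0.45]
    - [[0,0,9.07],[0,0,0],0.45]
    - [[0,0,9.07],[0,0,0],0.45]
    - [[0,0,9.07],[0,0,0],0.45]
    - [[0,0,9.07],[0,0,0],0.45]
    - [[0,0,0],[0,0,0],0.45]
  squeeze: 20

```text
time_s: 2.48
ee_pos: [0.6713, 0.0658, 0.172]
eef_rot: [3.141, 0.001, -0.161]
force: [0.6, 0.1, 0.3]
grip_width: 0.0422
```

Run:
```python
from h import *
R=toolR([np.cos(YAW),np.sin(YAW),0],[0,0,-1])
delta([.671,.066,.0675],R)
a=ctrl.camera("scene")[130:290,200:400,::-1]; cv2.imwrite("pics/s1.png",cv2.resize(a,None,fx=4,fy=3.75*4/3.75,interpolation=cv2.INTER_CUBIC)[:600])
a=ctrl.camera("top")[130:270,200:380,::-1]; cv2.imwrite("pics/t1.png",cv2.resize(a,None,fx=4,fy=4,interpolation=cv2.INTER_CUBIC))
```

```text
t 2.475 pos [0.6713 0.0658 0.172 ] rpy [ 3.1414  0.0007 -0.1614] w 0.042191190352053945 F [0.6152 0.0629 0.2584] q [ 0.0435  0.6213  1.1763 -0.      1.3447  0.2049]
turn [0.0094 0.0406 0.0503] shift now-axes [ -0.2892  -0.1166 104.5178] shift target-axes [ -0.3634  -0.0993 104.5176]
```

View pics/s1.png

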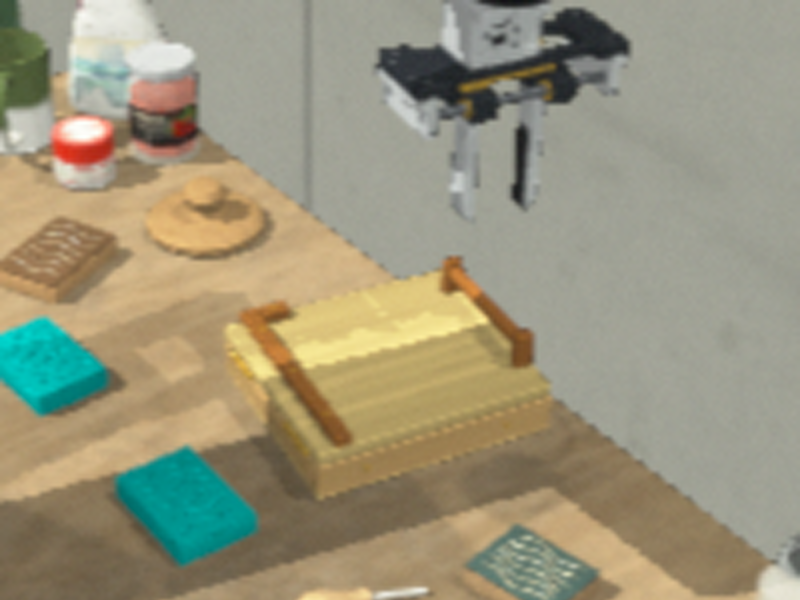

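View pics/t1.png

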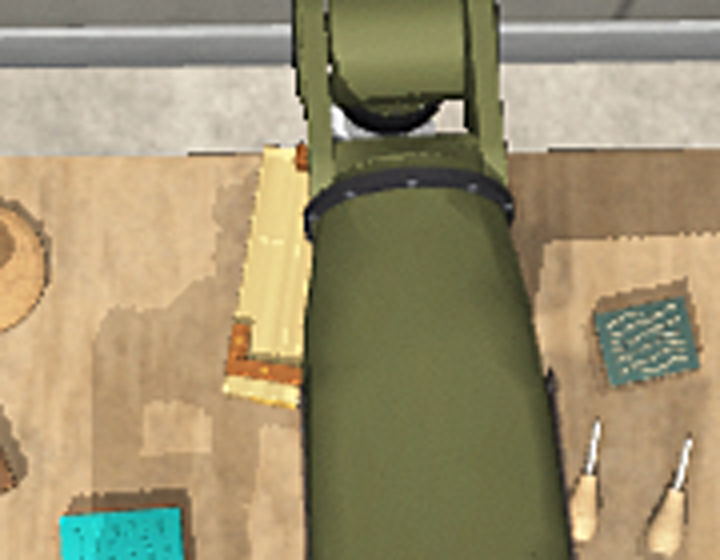

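Emit:
drive_tool:
  increments:
    - [[0,0,0],[0,0,25],0.45]
    - [[0,0,0],[0,0,25],0.45]
    - [[0,0,0],[0,0,25],0.45]
    - [[0,0,0],[0,0,15],0.45]
    - [[0,0,0],[0,0,10],0.45]
    - [[0,0,0],[0,0,4],0.45]
    - [[0,0,0],[0,0,0],0.45]

```text
time_s: 3.45
ee_pos: [0.6717, 0.0658, 0.0688]
eef_rot: [-3.142, -0.0, -0.162]
force: [0.7, 0.2, 0.8]
grip_width: 0.0425
```

Run:
```python
from h import *
R=toolR([np.cos(YAW),np.sin(YAW),0],[0,0,-1])
delta([.671,.066,.0675],R)
a=ctrl.camera("scene")[130:270,230:370,::-1]; cv2.imwrite("pics/s2.png",cv2.resize(a,None,fx=4,fy=4,interpolation=cv2.INTER_CUBIC)[:600])
```

```text
t 3.45 pos [0.6717 0.0658 0.0688] rpy [-3.1415 -0.0005 -0.1621] w 0.04246111143531402 F [0.7302 0.216  0.7795] q [ 0.0435  0.722   1.262  -0.      1.1572  0.2056]
turn [-0.0038 -0.0259  0.0129] shift now-axes [-0.6711 -0.0447  1.3087] shift target-axes [-0.6705 -0.0447  1.309 ]
```

View pics/s2.png

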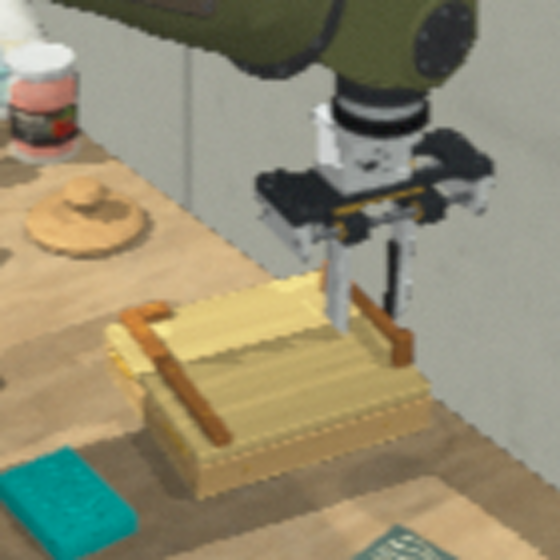

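Emit:
drive_tool:
  increments:
    - [[0,0,0],[0,0,1],0]
    - [[0,0,0],[0,0,0],0]
    - [[0,0,0],[0,0,0],0]
    - [[0,0,0],[0,0,0],0]
  squeeze: 25

```text
time_s: 4.0
ee_pos: [0.6722, 0.0658, 0.0678]
eef_rot: [-3.141, -0.002, -0.163]
force: [5.8, -1.0, -0.5]
grip_width: 0.0132
```

Emit:
drive_tool:
  increments:
    - [[0,3,0],[-2.0,0,-9.7],0]
    - [[0,3,0],[-2.0,0,-9.7],0]
    - [[0,3,0],[-2.0,0,-9.7],0]
    - [[0,0,0],[0,0,0],0]

```text
time_s: 4.5
ee_pos: [0.6644, 0.0671, 0.0973]
eef_rot: [-3.141, -0.159, -0.162]
force: [5.7, -1.0, 0.1]
grip_width: 0.0133
```

```bash
cat >> h.py <<'E'
B0=np.array([.6722,.066,.066]); DX=np.array([np.cos(YAW),np.sin(YAW),0]); DY=np.array([-np.sin(YAW),np.cos(YAW),0]); DZ=np.array([0,0,1.])
H=B0-.186*DX-.032*DZ
def brd(th): return DX*np.cos(th)+DZ*np.sin(th), DZ*np.cos(th)-DX*np.sin(th)
def barT(th,back=.0018):
    u,n=brd(th); return H+.186*u+(.032+back)*n, toolR(u,-n)
E
python3 - <<'E'
from h import *
delta(*barT(np.radians(9)))
o,P,C=now()
for k in(32.7,): delta(*barT(np.radians(k)))
d=P-H; print("angle",np.degrees(np.arctan2(d[2],d@DX)-np.arctan2(.0338,.186)),np.hypot(d[2],d@DX))
E
```

```text
t 4.5 pos [0.6644 0.0671 0.0973] rpy [-3.1412 -0.1593 -0.1623] w 0.013345820426998665 F [ 5.681  -0.9958  0.0686] q [ 0.0589  0.5972  1.405  -0.0414  0.9843  0.2414]
turn [-0.0206 -0.1254 -0.0004] shift now-axes [ 0.1437 -0.1882  0.8362] shift target-axes [ 0.1456 -0.1885  0.8358]
t 4.5 pos [0.6644 0.0671 0.0973] rpy [-3.1412 -0.1593 -0.1623] w 0.013345820426998665 F [ 5.681  -0.9958  0.0686] q [ 0.0589  0.5972  1.405  -0.0414  0.9843  0.2414]
turn [-0.0202 23.5746 -0.0047] shift now-axes [-28.9714  -0.2138 -71.1394] shift target-axes [  1.8983  -0.1885 -76.7891]
angle 9.257111836786283 0.18905424593159004
```

Run:
```python
from h import *
a=ctrl.camera("scene")[130:270,230:370,::-1]; cv2.imwrite("pics/s3.png",cv2.resize(a,None,fx=4,fy=4,interpolation=cv2.INTER_CUBIC)[:600])
```

```text
(no output)
```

View pics/s3.png

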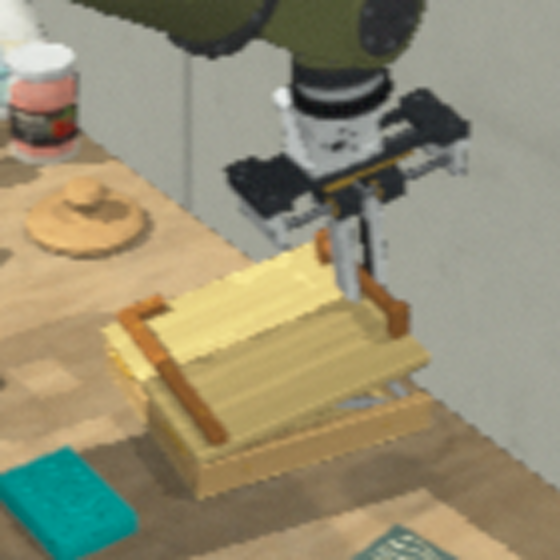

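Emit:
drive_tool:
  increments:
    - [[0,3,0],[-2.0,0,-9.7],0]
    - [[0,3,0],[-2.0,0,-9.7],0]
    - [[0,3,0],[-2.0,0,-9.7],0]
    - [[0,3,0],[-2.0,0,-9.7],0]
    - [[0,3,0],[-2.0,0,-9.7],0]
    - [[0,3,0],[-2.0,0,-9.7],0]
    - [[0,3,0],[-2.0,0,-9.7],0]
    - [[0,0,0],[0,0,0],0]

```text
time_s: 5.55
ee_pos: [0.6307, 0.0729, 0.1567]
eef_rot: [-3.141, -0.524, -0.162]
force: [4.5, 2.8, 0.8]
grip_width: 0.013
```

```bash
cat >> h.py <<'E'
def ang():
    o,P,C=now(); d=P-H; return np.degrees(np.arctan2(d[2],d@DX)-np.arctan2(.0338,.186)),np.hypot(d[2],d@DX)
E
python3 - <<'E'
from h import *
print(ang())
delta(*barT(np.radians(32.9)))
a=ctrl.camera("scene")[130:270,230:370,::-1]; cv2.imwrite("pics/s4.png",cv2.resize(a,None,fx=4,fy=4,interpolation=cv2.INTER_CUBIC)[:600])
E
```

```text
(np.float64(30.14855580367615), np.float64(0.18910036201483363))
t 5.55 pos [0.6307 0.0729 0.1567] rpy [-3.1412 -0.5239 -0.1623] w 0.01298663192927415 F [4.4712 2.762  0.8201] q [ 0.1113  0.3286  1.7315 -0.2455  0.5877  0.4439]
turn [-0.0248  2.8806 -0.    ] shift now-axes [-1.9103  0.1106 -8.8757] shift target-axes [-1.4618  0.1145 -8.9605]
```

View pics/s4.png

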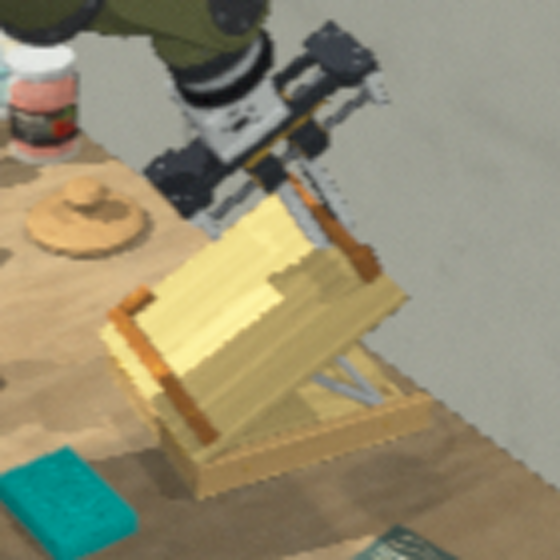

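Emit:
drive_tool:
  increments:
    - [[0,1.5,0],[-1,0,-4.8],0]
    - [[0,1.5,0],[-1,0,-4.8],0]
    - [[0,0.3,0],[-0.2,0,-1],0]
    - [[0,0,0],[0,0,0],0]
    - [[0,0,0],[0,0,0],0]
    - [[0,-1,0],[0.6,0,3.2],0]
    - [[0,-1,0],[0.6,0,3.2],0]
    - [[0,0,0],[0,0,0],0]

```text
time_s: 6.6
ee_pos: [0.6285, 0.0733, 0.1591]
eef_rot: [-3.141, -0.545, -0.163]
force: [5.0, 4.8, 1.6]
grip_width: 0.0134
```

Run:
```python
from h import *
print(ang())
delta(*barT(.52))
```

```text
(np.float64(31.14114477256067), np.float64(0.18905751536129417))
t 6.6 pos [0.6285 0.0733 0.1591] rpy [-3.141  -0.5451 -0.1629] w 0.01336085052836484 F [4.9732 4.8371 1.5558] q [ 0.1149  0.3159  1.7494 -0.2679  0.5645  0.467 ]
turn [-0.0203 -1.4371 -0.0275] shift now-axes [0.7253 0.1058 4.386 ] shift target-axes [0.835  0.1046 4.3664]
```

Emit:
drive_tool:
  increments:
    - [[0,-0.7,0],[0.4,0,2.2],0]
    - [[0,-0.7,0],[0.4,0,2.2],0]
    - [[0,-0.3,0],[0.1,0,1],0]
    - [[0,0,0],[0,0,0],0]

```text
time_s: 7.1
ee_pos: [0.6318, 0.0727, 0.1552]
eef_rot: [-3.141, -0.516, -0.163]
force: [2.3, 4.2, 4.9]
grip_width: 0.0133
```

Run:
```python
from h import *
print(ang())
delta(*barT(.52))
a=ctrl.camera("scene")[130:270,230:370,::-1]; cv2.imwrite("pics/s5.png",cv2.resize(a,None,fx=4,fy=4,interpolation=cv2.INTER_CUBIC)[:600])
```

```text
(np.float64(29.5913317560806), np.float64(0.18904101772065265))
t 7.1 pos [0.6318 0.0727 0.1552] rpy [-3.141  -0.5158 -0.1628] w 0.013260325327555113 F [2.2808 4.231  4.869 ] q [ 0.1097  0.3348  1.7241 -0.2377  0.596   0.4364]
turn [-0.0182  0.2435 -0.0244] shift now-axes [-0.116   0.0524 -0.6579] shift target-axes [-0.1132  0.0526 -0.6584]
```

View pics/s5.png

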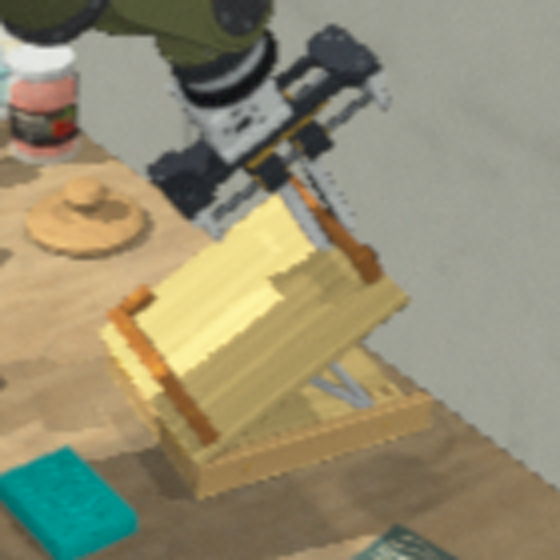

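Emit:
drive_tool:
  increments:
    - [[0,0,0],[0,0,0],0.45]
    - [[0,0,0],[0,0,0],0.45]
    - [[0,0,0],[0,0,0],0.45]
    - [[0,0,0],[0,0,-20],0.45]
    - [[0,0,0],[0,0,-40],0.45]
    - [[0,0,0],[0,0,-40],0.6]

```text
time_s: 7.9
ee_pos: [0.5815, 0.0804, 0.2426]
eef_rot: [3.141, -0.515, -0.162]
force: [0.4, 0.6, 0.4]
grip_width: 0.0489
```

Run:
```python
from h import *
# block grasp pose: corners average
c=np.array([[.4874,.4492],[.5131,.3896],[.4314,.3543],[.4028,.4085]]);d=np.array([[.4892,.4454],[.5094,.3843],[.4254,.3521],[.4051,.4116]])
for k in(c,d):
    l=(k[0]+k[1]-k[2]-k[3]); print(k.mean(0),np.degrees(np.arctan2(l[1],l[0])))
y=np.radians(114)
delta([.459,.400,.12],toolR([np.cos(y),np.sin(y),0],[0,0,-1]))
a=ctrl.camera("scene")[130:270,230:370,::-1]; cv2.imwrite("pics/s6.png",cv2.resize(a,None,fx=4,fy=4,interpolation=cv2.INTER_CUBIC)[:600])
a=ctrl.camera("top")[190:290,120:260,::-1]; cv2.imwrite("pics/t6.png",cv2.resize(a,None,fx=5,fy=5,interpolation=cv2.INTER_CUBIC))
```

```text
[0.4587 0.4004] 24.560657198038548
[0.4573 0.3983] 21.436135429482917
t 7.9 pos [0.5815 0.0804 0.2426] rpy [ 3.1412 -0.5155 -0.1624] w 0.04893666226315677 F [0.4212 0.6219 0.4404] q [ 0.1382  0.1306  1.7575 -0.2121  0.769   0.417 ]
turn [  31.6623  -17.0502 -120.0731] shift now-axes [-210.6007 -295.6194   21.5233] shift target-axes [341.8153  18.0889 122.6448]
```

View pics/s6.png

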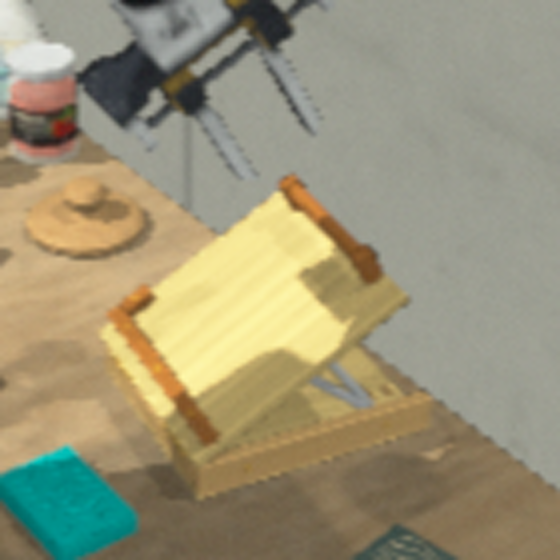

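View pics/t6.png

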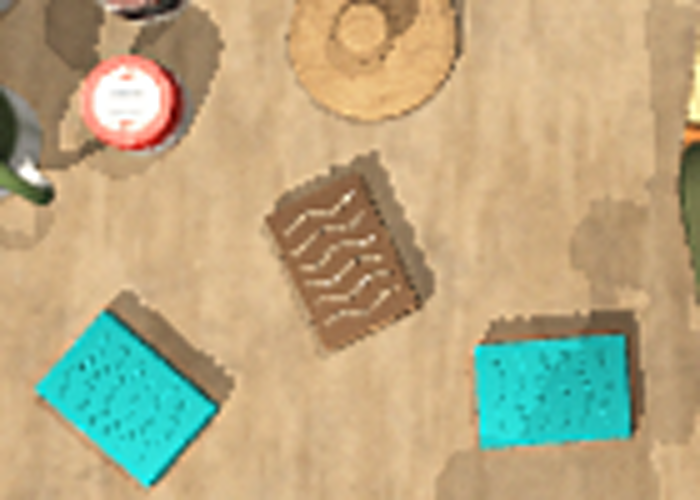

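Run:
```python
from h import *
im=ctrl.camera("top")[:,:,::-1]; hsv=cv2.cvtColor(np.ascontiguousarray(im),cv2.COLOR_BGR2HSV)
sub=im[220:265,170:210].astype(int)
m=np.zeros(im.shape[:2],np.uint8); b=im.astype(int)
v=hsv[...,2]; print(hsv[240,178:200])
m[((v<150)&(hsv[...,1]>70))|0>0]=255
# plus white lines: close
r=np.zeros_like(m); r[220:265,170:210]=m[220:265,170:210]
r=cv2.morphologyEx(r,cv2.MORPH_CLOSE,np.ones((5,5)))
cv2.imwrite("pics/m.png",cv2.resize(r[215:270,165:215],None,fx=8,fy=8,interpolation=0))
c=np.array([(266,216),(362,170),(425,302),(332,353)])/5+[120-.4,190-.4]
k=np.array([onz("top",p,.02)[:2] for p in c]); print(k,k.mean(0))
for a,b in((0,3),(1,2),(0,1),(3,2)): d=k[a]-k[b]; print(np.linalg.norm(d),np.degrees(np.arctan2(d[1],d[0])))
```

```text
[[ 16 103 191]
 [ 17  86 208]
 [ 14 117 168]
 [ 13 133 146]
 [ 13 133 148]
 [ 14 130 147]
 [ 14 122 153]
 [ 17  91 184]
 [ 14 107 164]
 [ 13 122 155]
 [ 14 134 146]
 [ 14 141 143]
 [ 14 137 147]
 [ 14 138 144]
 [ 14 139 141]
 [ 14 145 139]
 [ 13 139 143]
 [ 13 135 140]
 [ 14 136 141]
 [ 14 130 147]
 [ 14 134 145]
 [ 14 118 112]]
[[0.488  0.4499]
 [0.5165 0.3896]
 [0.4324 0.3493]
 [0.4012 0.4074]] [0.4595 0.3991]
0.09669183870248302 26.051790685964612
0.09328660497722599 25.606806970073414
0.06663310627512126 115.29229640300093
0.0659511018161185 118.24578123000164
```

View pics/m.png

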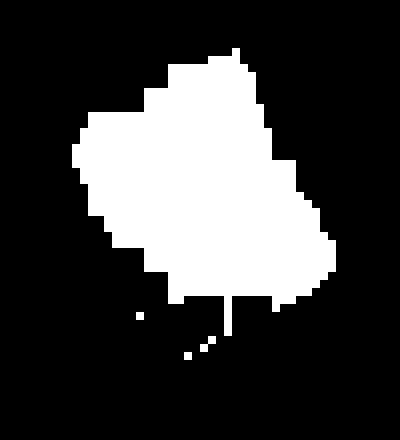

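Emit:
drive_tool:
  increments:
    - [[0,-9.85,0],[0,0,-10],1]
    - [[0,-9.85,0],[0,0,-10],1]
    - [[0,-9.85,0],[0,0,-10],1]
    - [[0,0,0],[0,0,0],1]

```text
time_s: 8.55
ee_pos: [0.5736, 0.0814, 0.2681]
eef_rot: [3.141, 0.002, -0.164]
force: [-0.2, 0.2, -0.8]
grip_width: 0.0921
```

Run:
```python
from h import *
y=np.radians(-65)
delta([.4595,.399,.12],toolR([np.cos(y),np.sin(y),0],[0,0,-1]))
```

```text
t 8.55 pos [0.5736 0.0814 0.2681] rpy [ 3.1409  0.0018 -0.1637] w 0.09209558137437435 F [-0.2215  0.1616 -0.8019] q [ 0.0779  0.3376  1.3657 -0.0003  1.4401  0.2416]
turn [ 0.0865  0.0732 55.6214] shift now-axes [-164.083  -294.8503  148.1934] shift target-axes [-336.0589  -30.7927  148.1131]
```

Emit:
drive_tool:
  increments:
    - [[0,0,0],[-27.3,-49.1,15],1]
    - [[0,0,0],[-27.3,-49.1,24],1]
    - [[0,0,0],[-27.3,-49.1,27],1]
    - [[0,0,0],[-27.3,-49.1,27],1]
    - [[0,0,0],[-27.3,-49.1,27],1]
    - [[0,0,0],[-27.3,-49.1,28],1]
    - [[0,0,9.27],[0,0,0],1]
    - [[0,0,9.27],[0,0,0],1]
    - [[0,0,9.27],[0,0,0],1]
    - [[0,0,9.27],[0,0,0],1]
    - [[0,0,9.27],[0,0,0],1]
    - [[0,0,9.27],[0,0,0],1]
    - [[0,0,0],[0,0,0],1]

```text
time_s: 10.18
ee_pos: [0.4582, 0.3988, 0.1209]
eef_rot: [-3.14, -0.001, -1.132]
force: [-0.0, -0.4, -0.1]
grip_width: 0.0937
```

Run:
```python
from h import *
y=np.radians(-65)
delta([.4595,.399,.021],toolR([np.cos(y),np.sin(y),0],[0,0,-1]))
a=ctrl.camera("scene")[110:230,150:310,::-1]; cv2.imwrite("pics/s7.png",cv2.resize(a,None,fx=4,fy=4,interpolation=cv2.INTER_CUBIC)[:600])
```

```text
t 10.175 pos [0.4582 0.3988 0.1209] rpy [-3.1398 -0.0009 -1.1321] w 0.09372884116799267 F [-0.0444 -0.4227 -0.1493] q [ 0.6564  0.5209  1.4565 -0.0014  1.1626  1.789 ]
turn [-0.1047 -0.0533  0.1355] shift now-axes [ 0.2211 -1.0654 99.9419] shift target-axes [ 0.3114 -1.2487 99.9395]
```

View pics/s7.png

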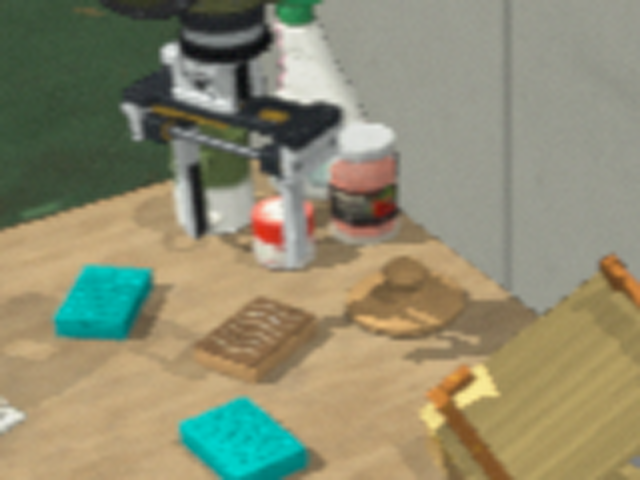

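Emit:
drive_tool:
  increments:
    - [[0,0,0],[0,-1,25],1]
    - [[0,0,0],[0,0,25],1]
    - [[0,0,0],[0,0,25],1]
    - [[0,0,0],[0,0,15],1]
    - [[0,0,0],[0,0,9.5],1]
    - [[0,0,0],[0,0,0],1]
    - [[0,0,0],[0,0,0],0.5]
    - [[0,0,0],[0,0,0],0.5]
    - [[0,0,0],[0,0,0],0.5]
    - [[0,0,0],[0,0,0],0.5]
  squeeze: 20

```text
time_s: 11.48
ee_pos: [0.4597, 0.3997, 0.0229]
eef_rot: [-3.14, -0.0, -1.133]
force: [-1.4, 0.5, 2.9]
grip_width: 0.0649
```

Run:
```python
from h import *
y=np.radians(-65)
delta([.4595,.399,.021],toolR([np.cos(y),np.sin(y),0],[0,0,-1]))
a=ctrl.camera("scene")[110:230,150:310,::-1]; cv2.imwrite("pics/s8.png",cv2.resize(a,None,fx=4,fy=4,interpolation=cv2.INTER_CUBIC)[:600])
```

```text
t 11.475 pos [0.4597 0.3997 0.0229] rpy [-3.1402 -0.0002 -1.1331] w 0.06485804983961861 F [-1.4002  0.4571  2.8753] q [ 0.6557  0.6526  1.5045 -0.0006  0.9832  1.7892]
turn [-0.0778 -0.0132  0.0771] shift now-axes [0.4903 0.4936 1.9192] shift target-axes [0.4914 0.4903 1.9198]
```

View pics/s8.png

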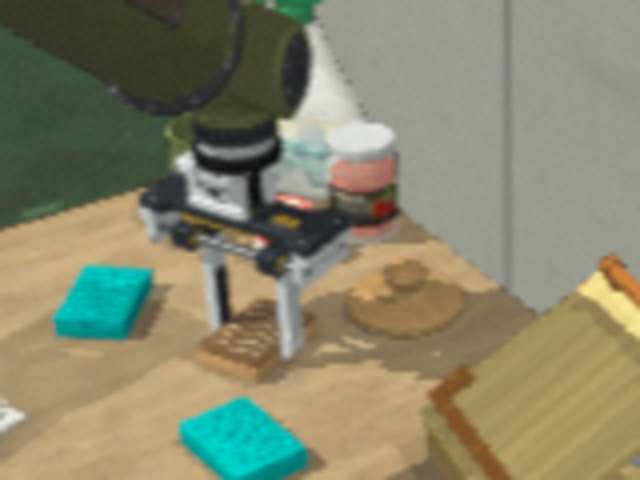

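Emit:
drive_tool:
  increments:
    - [[0,0,0],[0,0,0],0.5]
    - [[0,0,0],[0,0,-10],0.5]
    - [[0,0,0],[0,0,-25],0.5]
    - [[0,0,0],[0,0,-50],0.5]
    - [[0,0,0],[0,0,-50],0.5]
    - [[0,0,0],[0,0,-50],0.5]
    - [[0,0,0],[0,0,0],0.5]
  squeeze: 30

```text
time_s: 12.4
ee_pos: [0.4604, 0.4001, 0.212]
eef_rot: [-3.134, 0.001, -1.133]
force: [-0.4, 0.2, -1.8]
grip_width: 0.0646
```

```bash
cat >> h.py <<'E'
TH=.52
def place(x,y,z,th=TH,dz=.0229):
    u,n=brd(th); C=H+.023*u+.012*n+.076*DY
    return C+x*u+y*DY+(z+dz)*n, toolR(-DY,-n)
E
python3 - <<'E'
from h import *
p,R=place(.0575,-.0425,.06); print(p)
Rd=toolR(-DY,[0,0,-1])
delta(p+[0,0,.03],Rd)
o,P,C=now(); print("then",np.degrees((Rd.inv()*R).as_rotvec()))
a=ctrl.camera("scene")[60:200,150:310,::-1]; cv2.imwrite("pics/s9.png",cv2.resize(a,None,fx=4,fy=4,interpolation=cv2.INTER_CUBIC)[:600])
E
```

```text
[0.5165 0.1254 0.1564]
t 12.4 pos [0.4604 0.4001 0.212 ] rpy [-3.1341  0.0009 -1.1332] w 0.06458481878065224 F [-0.3706  0.171  -1.7934] q [ 0.6558  0.4379  1.3579 -0.0008  1.3382  1.7891]
turn [-0.4037  0.1787 34.3728] shift now-axes [272.5779  65.806   24.9455] shift target-axes [262.0067 -99.7214  25.6817]
then [29.7938  0.      0.    ]
```

View pics/s9.png

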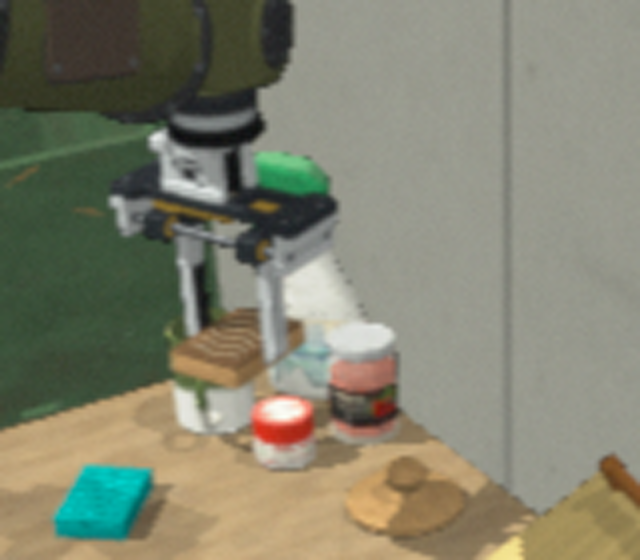

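Emit:
drive_tool:
  increments:
    - [[0,0,0],[30,7.2,0],0.5]
    - [[0,0,0],[45,10.9,0],0.5]
    - [[0,0,0],[45,10.9,0],0.5]
    - [[0,0,0],[45,10.9,0],0.5]
    - [[0,0,0],[45,10.9,0],0.5]
    - [[0,0,0],[37.6,9,0],0.5]
    - [[0,0,0],[25,6,0],0.5]
    - [[0,0,7],[0,0,0],0.5]
    - [[0,0,9],[0,0,0],0.5]
    - [[0,0,9],[0,0,0],0.5]
    - [[0,0,9.3],[0,0,0],0.5]
    - [[7.5,0,0],[0,0,0],0.5]
    - [[7.5,0,0],[0,0,0],0.5]
    - [[7.5,0,0],[0,0,0],0.5]
    - [[7.3,0,0],[0,0,0],0.5]
    - [[0,0,0],[0,0,0],0.5]

```text
time_s: 14.45
ee_pos: [0.5137, 0.1247, 0.2058]
eef_rot: [-2.624, -0.001, -1.731]
force: [0.4, 0.1, -0.2]
grip_width: 0.0646
```

Run:
```python
from h import *
p,R=place(.0575,-.0425,.02); print(p)
delta(p,R)
a=ctrl.camera("scene")[110:260,200:400,::-1]; cv2.imwrite("pics/s10.png",cv2.resize(a,None,fx=4,fy=4,interpolation=cv2.INTER_CUBIC)[:600])
a=ctrl.camera("top")[130:270,200:380,::-1]; cv2.imwrite("pics/t10.png",cv2.resize(a,None,fx=4,fy=4,interpolation=cv2.INTER_CUBIC))
```

```text
[0.5361 0.1222 0.1216]
t 14.45 pos [0.5137 0.1247 0.2058] rpy [-2.6241 -0.0015 -1.7308] w 0.0646276935813608 F [ 0.3648  0.0516 -0.2064] q [ 0.2681  0.0514  1.9364 -0.3253  0.7028  2.1995]
turn [ 0.1407 -0.0074  0.1574] shift now-axes [-1.2118 22.0927 84.2309] shift target-axes [-1.1399 22.3027 84.1766]
```

View pics/s10.png

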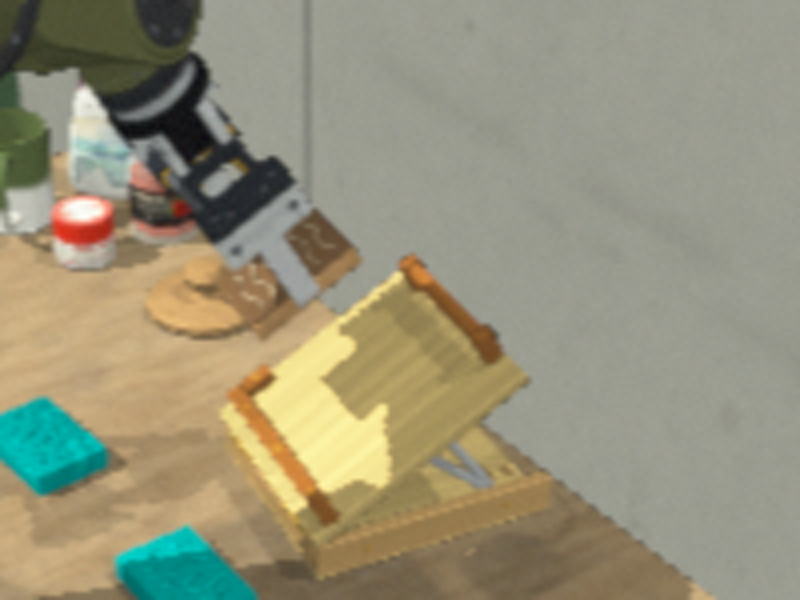

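View pics/t10.png

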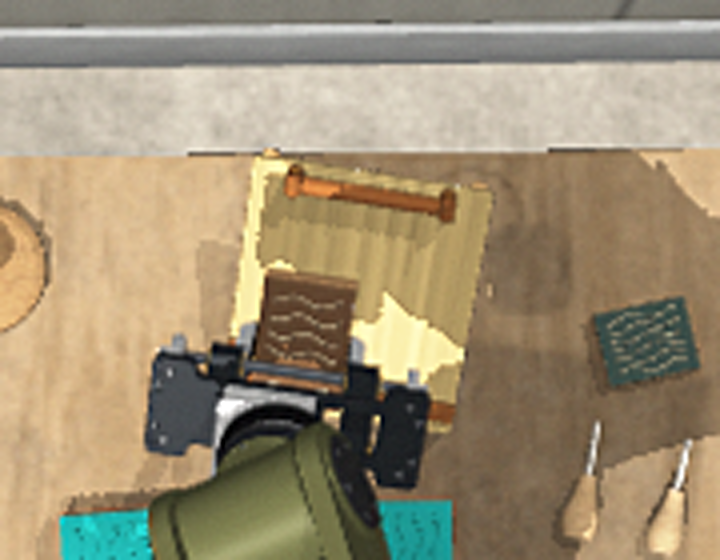

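Run:
```python
from h import *
u,n=brd(TH);C=H+.023*u+.012*n+.076*DY
f=lambda X:(proj("scene",X)-[200,110])*4+1.5
g=lambda X:(proj("top",X)-[200,130])*4+1.5
for nm,X in(("lip right end top inner",C+.010*n-.166*DY),("stop top end inner",C+.026*u+.010*n),("stop top end outer",C+.026*u+.01*n+.014*DY),("lip left outer top", C+.010*n+.014*DY-.008*u),("bar L",H+.186*u+.032*n+.051*DY),("bar R",H+.186*u+.032*n-.051*DY),("board FR top",H+.195*u+.012*n-.09*DY),("board FL top",H+.195*u+.012*n+.09*DY),("desk NR",H-.034*DZ+.033*DZ-.005*DX-.09*DY),("desk FR",H-.034*DZ+.033*DZ+.195*DX-.09*DY)): print(nm,f(X),g(X))
```

```text
lip right end top inner [339.0558 510.5461] [458.0427 407.3145]
stop top end inner [272.0665 372.0103] [249.0231 344.6998]
stop top end outer [264.8006 363.1194] [230.9378 341.9839]
lip left outer top [231.5337 389.5134] [226.0366 381.9948]
bar L [416.4595 271.883 ] [302.8996 184.9662]
bar R [481.9246 336.2248] [440.7423 205.6712]
board FR top [528.6935 371.5346] [495.1492 193.3919]
board FL top [412.2884 258.11  ] [254.5066 157.2446]
desk NR [321.5277 549.2648] [452.5493 428.0921]
desk FR [553.8115 477.0579] [487.8951 180.9642]
```

Run:
```python
import cv2
a=cv2.imread("pics/s10.png")[330:600,180:580]; cv2.imwrite("pics/s10b.png",cv2.resize(a,None,fx=2,fy=2))
```

```text
(no output)
```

View pics/s10b.png

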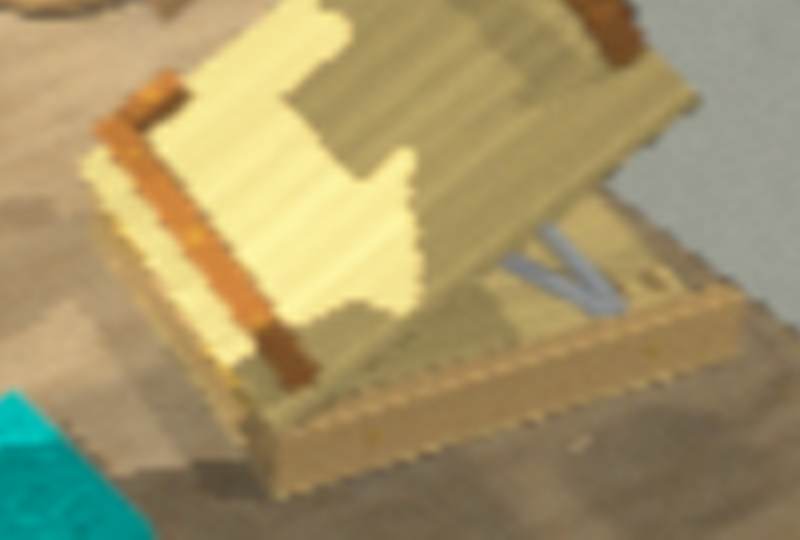

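Emit:
drive_tool:
  increments:
    - [[0,0,0],[-0.4,7.4,20],0.5]
    - [[0,0,0],[-0.4,7.4,24],0.5]
    - [[0,0,0],[-0.4,7.4,24],0.5]
    - [[0,0,0],[0,0,16],0.5]
    - [[0,0,0],[0,0,9],0.5]
    - [[0,0,0],[0,0,4],0.5]
    - [[0,0,0],[0,0,0],0.5]

```text
time_s: 15.42
ee_pos: [0.5444, 0.1211, 0.1126]
eef_rot: [-2.621, -0.0, -1.732]
force: [0.4, -0.1, -1.2]
grip_width: 0.0647
```

Run:
```python
from h import *
p,R=place(.0575,-.0425,.0)
delta(p,R)
a=ctrl.camera("scene")[140:260,230:350,::-1]; cv2.imwrite("pics/s11.png",cv2.resize(a,None,fx=5,fy=5,interpolation=cv2.INTER_CUBIC)[:600])
```

```text
t 15.425 pos [0.5444 0.1211 0.1126] rpy [-2.6208 -0.0001 -1.7321] w 0.06467384329133867 F [ 0.3718 -0.0764 -1.2059] q [ 0.2422  0.2533  1.9552 -0.4314  0.4863  2.3119]
turn [-0.0439  0.025   0.0505] shift now-axes [0.2469 2.7666 7.9465] shift target-axes [0.2459 2.7603 7.9487]
```

View pics/s11.png

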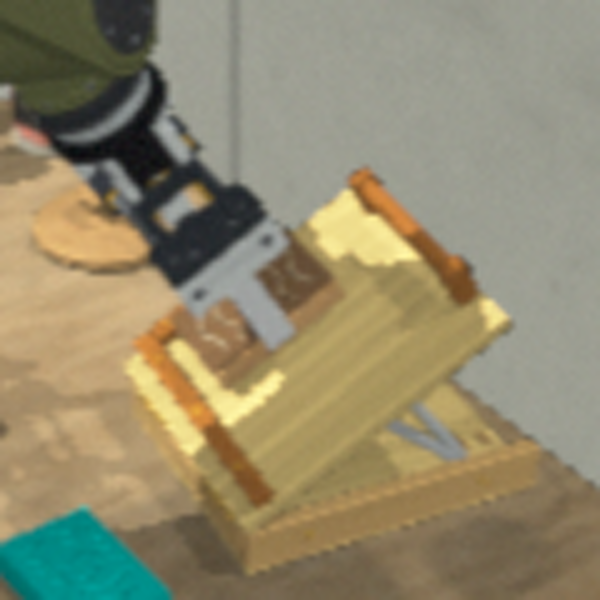

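Emit:
drive_tool:
  increments:
    - [[0,0,0],[0,0,4],0.5]
    - [[0,0,0],[0,0,2],0.5]
    - [[0,0,0],[0,0,1.5],0.5]
    - [[0,0,0],[0,0,0],0.5]

```text
time_s: 15.98
ee_pos: [0.5479, 0.1206, 0.1058]
eef_rot: [-2.621, -0.0, -1.732]
force: [0.2, 0.4, -2.6]
grip_width: 0.0647
```

```bash
cat >> h.py <<'E'
def st():
    o,P,C=now(); u,n=brd(TH); C0=H+.023*u+.012*n+.076*DY; d=P-C0
    print("t",o['time_s'],"x,y,z mm",[round(1000*float(d@k),1) for k in(u,DY,n)],"F u,y,n",[round(float(np.array(o['force'])@k),2) for k in(u,DY,n)],"w",o['grip_width'],"q",o['qpos'])
E
python3 -c "
from h import *
st()"
```

```text
t 15.975 x,y,z mm [60.0, -42.2, 23.3] F u,y,n [-1.18, 0.42, -2.36] w 0.06465265549068805 q [ 0.2391  0.2714  1.9513 -0.4404  0.4722  2.3197]
```

Emit:
drive_tool:
  increments:
    - [[0,0,0],[0,0,1],0.5]
    - [[0,0,0],[0,0,0],0.5]

```text
time_s: 16.23
ee_pos: [0.5483, 0.1206, 0.1054]
eef_rot: [-2.62, -0.0, -1.732]
force: [-3.8, -0.1, 4.0]
grip_width: 0.0648
```

Emit:
drive_tool:
  increments:
    - [[0,0,0],[0,0,1],0.5]
    - [[0,0,0],[0,0,0],0.5]

```text
time_s: 16.48
ee_pos: [0.5486, 0.1206, 0.105]
eef_rot: [-2.62, -0.0, -1.732]
force: [-15.2, 1.0, 15.0]
grip_width: 0.0648
```

```bash
python3 -c "
from h import *
st()"
```

```text
t 16.475 x,y,z mm [60.2, -42.1, 22.2] F u,y,n [-5.7, -1.42, 20.53] w 0.06484433420987794 q [ 0.2389  0.2742  1.9502 -0.4427  0.4703  2.3216]
```

Emit:
drive_tool:
  increments:
    - [[0,0,0],[0,0,-1.2],0.5]
    - [[0,0,0],[0,4,0],0.5]
    - [[0,0,0],[0,4,0],0.5]
    - [[0,0,0],[0,0,0],0.5]

```text
time_s: 16.98
ee_pos: [0.5411, 0.1217, 0.101]
eef_rot: [-2.621, -0.0, -1.732]
force: [-3.5, 1.4, 1.0]
grip_width: 0.0649
```

```bash
python3 -c "
from h import *
st()"
```

```text
t 16.975 x,y,z mm [51.6, -42.2, 22.5] F u,y,n [-2.66, 0.8, 2.66] w 0.06486670807637278 q [ 0.2452  0.2684  1.97   -0.4582  0.4605  2.3439]
```

Emit:
drive_tool:
  increments:
    - [[0,0,0],[0,2,0],0.5]
    - [[0,0,0],[0,0,0],0.5]

```text
time_s: 17.23
ee_pos: [0.5396, 0.122, 0.1002]
eef_rot: [-2.621, -0.0, -1.732]
force: [-0.9, 1.4, 0.7]
grip_width: 0.0651
```

Emit:
drive_tool:
  increments:
    - [[0,0,0],[0,1.5,0],0.5]
    - [[0,0,0],[0,0,0],0.5]

```text
time_s: 17.48
ee_pos: [0.5384, 0.1221, 0.0994]
eef_rot: [-2.621, -0.0, -1.732]
force: [-0.2, 0.3, 0.8]
grip_width: 0.0648
```

```bash
python3 -c "
from h import *
st()"
```

```text
t 17.475 x,y,z mm [48.5, -42.2, 22.5] F u,y,n [0.16, 0.26, 0.87] w 0.06477566593758528 q [ 0.2477  0.2665  1.9775 -0.4659  0.456   2.3541]
```

Emit:
drive_tool:
  increments:
    - [[0,0,0],[0,1.5,0],0.5]
    - [[0,0,0],[0,0,0],0.5]

```text
time_s: 17.73
ee_pos: [0.5371, 0.1224, 0.0987]
eef_rot: [-2.621, -0.0, -1.732]
force: [-0.4, 0.5, 1.1]
grip_width: 0.0649
```

Emit:
drive_tool:
  increments:
    - [[0,0,0],[0,1.0,0],0.5]
    - [[0,0,0],[0,0,0],0.5]

```text
time_s: 17.98
ee_pos: [0.5368, 0.1224, 0.0987]
eef_rot: [-2.619, 0.0, -1.732]
force: [3.9, -2.2, 1.8]
grip_width: 0.0646
```

Run:
```python
from h import *
st()
a=ctrl.camera("scene")[140:260,230:350,::-1]; cv2.imwrite("pics/s12.png",cv2.resize(a,None,fx=5,fy=5,interpolation=cv2.INTER_CUBIC)[:600])
```

```text
t 17.975 x,y,z mm [46.7, -42.2, 22.7] F u,y,n [4.56, -1.54, -0.54] w 0.06455506912720982 q [ 0.2493  0.2648  1.9825 -0.4718  0.4525  2.3618]
```

View pics/s12.png

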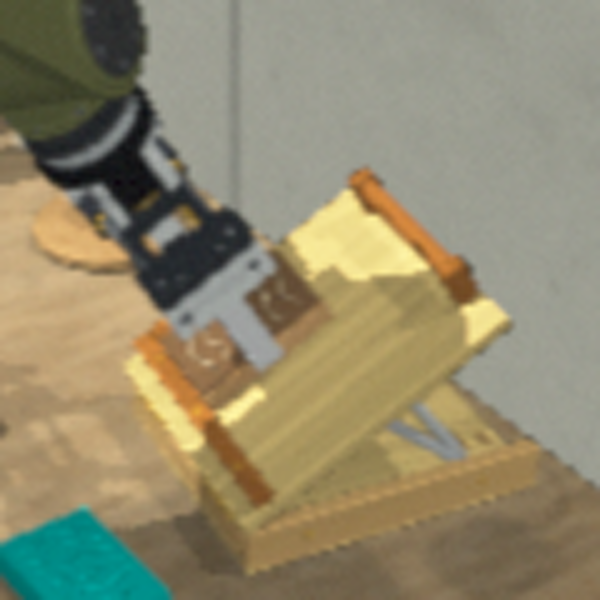

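Emit:
drive_tool:
  increments:
    - [[0,0,0],[-3,0,0],0.5]
    - [[0,0,0],[-3,0,0],0.5]
    - [[0,0,0],[-1.5,0,0],0.5]
    - [[0,0,0],[0,0,0],0.5]

```text
time_s: 18.52
ee_pos: [0.5381, 0.1298, 0.0987]
eef_rot: [-2.619, 0.0, -1.732]
force: [4.4, -3.1, 1.8]
grip_width: 0.0647
```

Emit:
drive_tool:
  increments:
    - [[0,0,0],[-1,0,0],0.5]
    - [[0,0,0],[0,0,0],0.5]

```text
time_s: 18.77
ee_pos: [0.5382, 0.1307, 0.0987]
eef_rot: [-2.619, 0.0, -1.732]
force: [4.6, -4.1, 1.7]
grip_width: 0.0644
```

```bash
python3 -c "
from h import *
st()"
```

```text
t 18.775 x,y,z mm [46.7, -33.8, 22.7] F u,y,n [5.35, -3.36, -1.05] w 0.06439906049896689 q [ 0.2669  0.2728  1.9717 -0.4833  0.4616  2.3867]
```

Emit:
drive_tool:
  increments:
    - [[0,0,0],[-1,0,0],0.5]
    - [[0,0,0],[0,0,0],0.5]

```text
time_s: 19.02
ee_pos: [0.5384, 0.1317, 0.0987]
eef_rot: [-2.619, 0.0, -1.732]
force: [5.2, -4.2, 2.3]
grip_width: 0.0643
```

Emit:
drive_tool:
  increments:
    - [[0,0,0],[-1,0,0],0.5]
    - [[0,0,0],[0,0,0],0.5]

```text
time_s: 19.27
ee_pos: [0.5385, 0.1326, 0.0987]
eef_rot: [-2.619, 0.0, -1.732]
force: [4.9, -4.4, 2.1]
grip_width: 0.0645
```

```bash
python3 -c "
from h import *
st()"
```

```text
t 19.275 x,y,z mm [46.8, -31.9, 22.7] F u,y,n [5.85, -3.53, -0.95] w 0.06448795671158275 q [ 0.271   0.2747  1.9691 -0.4859  0.4637  2.3925]
```

Emit:
drive_tool:
  increments:
    - [[0,0,0],[-1,0,0],0.5]
    - [[0,0,0],[0,0,0],0.5]

```text
time_s: 19.52
ee_pos: [0.5387, 0.1336, 0.0987]
eef_rot: [-2.619, 0.0, -1.732]
force: [5.1, -4.8, 2.2]
grip_width: 0.0644
```

Emit:
drive_tool:
  increments:
    - [[0,0,0],[-0.7,0,0],0.5]
    - [[0,0,0],[0,0,0],0.5]

```text
time_s: 19.77
ee_pos: [0.5388, 0.1341, 0.0987]
eef_rot: [-2.62, -0.0, -1.732]
force: [5.0, -7.0, 2.6]
grip_width: 0.0647
```

Run:
```python
from h import *
st()
a=ctrl.camera("scene")[140:260,230:350,::-1]; cv2.imwrite("pics/s13.png",cv2.resize(a,None,fx=5,fy=5,interpolation=cv2.INTER_CUBIC)[:600])
a=ctrl.camera("top")[150:270,220:360,::-1]; cv2.imwrite("pics/t13.png",cv2.resize(a,None,fx=5,fy=5,interpolation=cv2.INTER_CUBIC))
```

```text
t 19.775 x,y,z mm [46.8, -30.3, 22.7] F u,y,n [6.55, -6.15, -0.81] w 0.06471242827274672 q [ 0.2743  0.2763  1.9669 -0.4882  0.4658  2.3972]
```

View pics/s13.png

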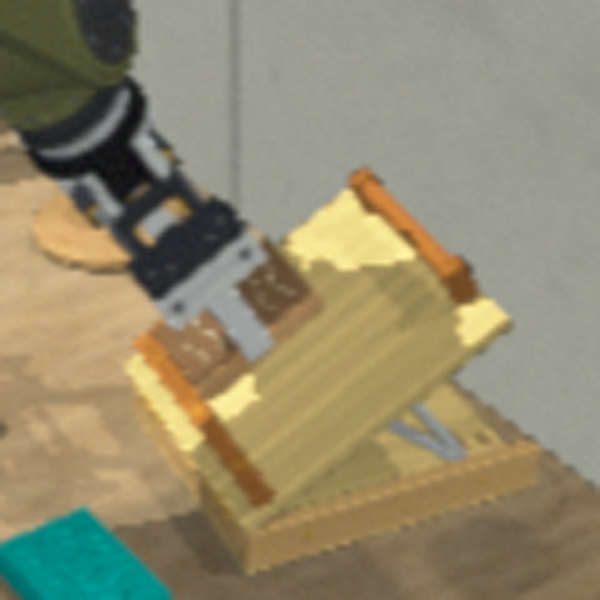

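View pics/t13.png

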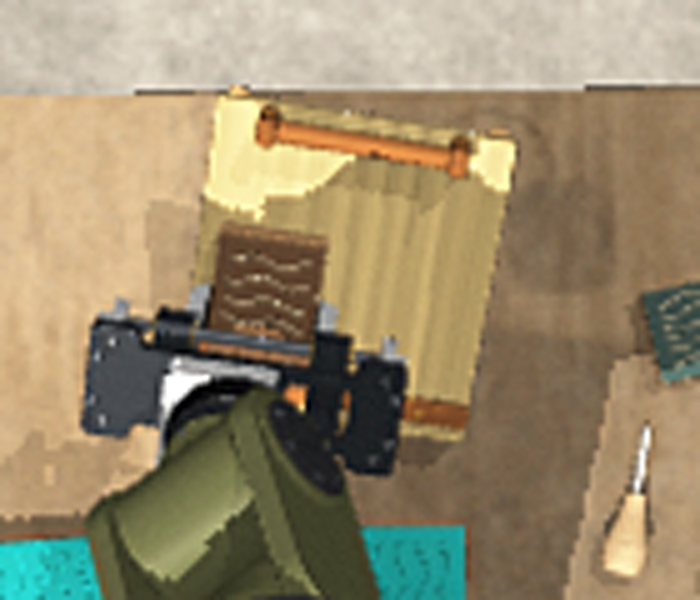

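Emit:
drive_tool:
  increments:
    - [[0,0,0],[-0.7,0,0],0.5]
    - [[0,0,0],[0,0,0],0.5]

```text
time_s: 20.12
ee_pos: [0.5388, 0.1342, 0.0988]
eef_rot: [-2.62, -0.001, -1.733]
force: [4.5, -10.7, 3.8]
grip_width: 0.0647
```

```bash
python3 -c "
from h import *
st()"
```

```text
t 20.125 x,y,z mm [46.8, -30.2, 22.6] F u,y,n [7.27, -9.8, 0.19] w 0.06465864602072724 q [ 0.275   0.2767  1.9661 -0.4896  0.4674  2.3991]
```

Emit:
drive_tool:
  increments:
    - [[0,0,0],[0,0,0],0.9]
    - [[0,0,0],[0,0,0],0.9]
    - [[0,0,0],[0,0,0],0.9]
    - [[0,0,0],[0,0,-15],0.9]
    - [[0,0,0],[0,0,-40],0.9]
    - [[0,0,0],[0,0,-40],0.9]
    - [[0,0,0],[0,-40,-30],0.9]
    - [[0,0,0],[0,0,0],0.3]

```text
time_s: 21.12
ee_pos: [0.5124, 0.1401, 0.231]
eef_rot: [-2.615, 0.003, -1.731]
force: [-0.9, -0.6, -1.1]
grip_width: 0.0778
```

Run:
```python
from h import *
st()
a=ctrl.camera("scene")[140:260,230:350,::-1]; cv2.imwrite("pics/s14.png",cv2.resize(a,None,fx=5,fy=5,interpolation=cv2.INTER_CUBIC)[:600])
a=ctrl.camera("top")[150:270,220:360,::-1]; cv2.imwrite("pics/t14.png",cv2.resize(a,None,fx=5,fy=5,interpolation=cv2.INTER_CUBIC))
```

```text
t 21.125 x,y,z mm [89.0, -28.7, 150.8] F u,y,n [-1.21, -0.71, -0.52] w 0.07776136960357341 q [ 0.3045  0.0275  1.9011 -0.3297  0.7599  2.2247]
```

View pics/s14.png

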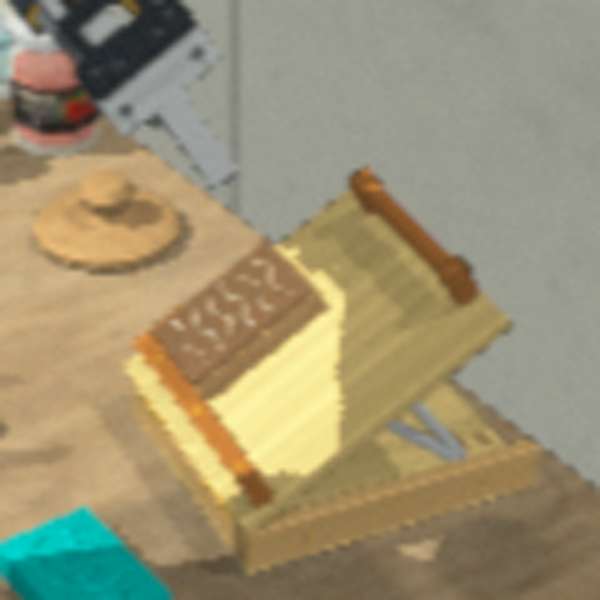

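View pics/t14.png

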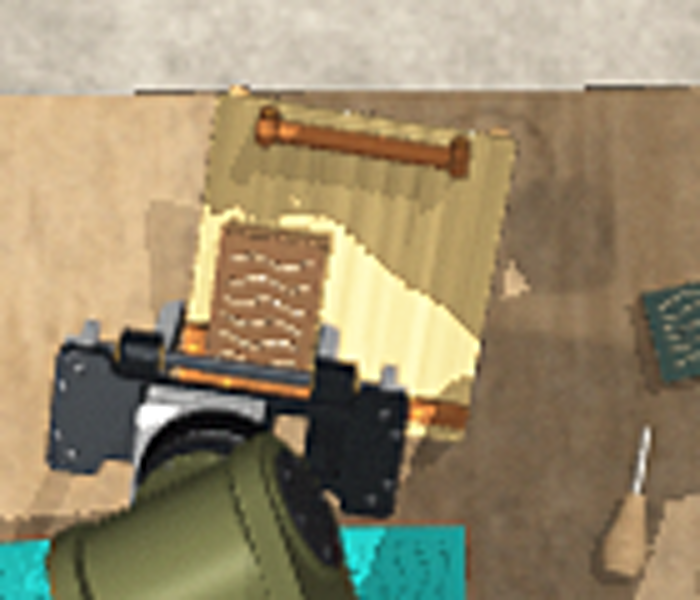

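Emit:
drive_tool:
  increments:
    - [[0,0,0],[0,-23,40],0]
    - [[0,0,0],[2,0,40],0]
    - [[0,0,0],[0,0,30],0]
    - [[0,0,0],[0,0,15],0]
    - [[0,0,0],[0,0,0],0]

```text
time_s: 21.85
ee_pos: [0.5914, 0.1244, 0.1285]
eef_rot: [-2.623, -0.001, -1.732]
force: [-0.3, 0.3, -0.2]
grip_width: 0.0198
```

Run:
```python
from h import *
st()
a=ctrl.camera("scene")[140:260,230:350,::-1]; cv2.imwrite("pics/s15.png",cv2.resize(a,None,fx=5,fy=5,interpolation=cv2.INTER_CUBIC)[:600])
```

```text
t 21.85 x,y,z mm [108.0, -31.4, 21.9] F u,y,n [-0.35, 0.23, -0.03] w 0.01976735138951706 q [ 0.2256  0.3181  1.8211 -0.3694  0.5467  2.2297]
```

View pics/s15.png

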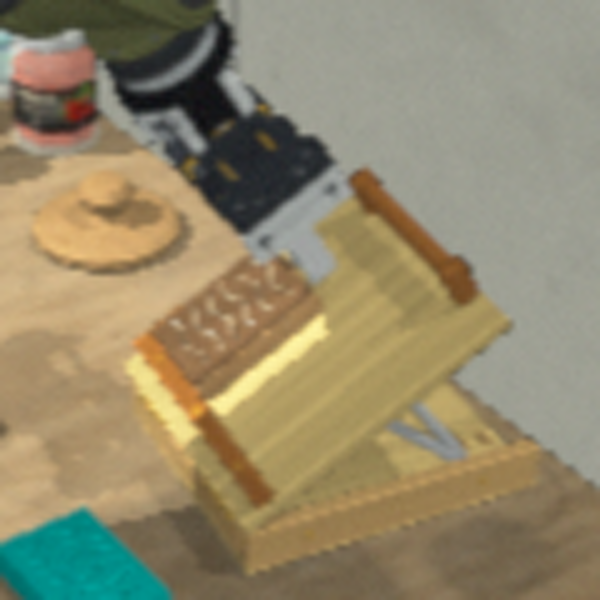

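Emit:
drive_tool:
  increments:
    - [[0,0,0],[0,3,0],0]
    - [[0,0,0],[0,1,0],0]
    - [[0,0,0],[0,0,0],0]

```text
time_s: 22.28
ee_pos: [0.5885, 0.1252, 0.1282]
eef_rot: [-2.62, 0.0, -1.732]
force: [0.1, -0.5, 0.3]
grip_width: 0.0002
```

Emit:
drive_tool:
  increments:
    - [[0,0,0],[0,1,0],0]
    - [[0,0,0],[0,0,0],0]

```text
time_s: 22.52
ee_pos: [0.5883, 0.1252, 0.128]
eef_rot: [-2.619, 0.001, -1.732]
force: [2.9, -1.8, 4.8]
grip_width: 0.0007
```

```bash
python3 -c "
from h import *
st()"
```

```text
t 22.525 x,y,z mm [105.0, -31.1, 23.0] F u,y,n [5.09, -1.36, 2.61] w 0.0006701771807661091 q [ 0.2286  0.3126  1.8316 -0.3775  0.5389  2.2407]
```

Emit:
drive_tool:
  increments:
    - [[0,0,0],[0,1,0],0]
    - [[0,0,0],[0,0,0],0]

```text
time_s: 22.78
ee_pos: [0.5882, 0.1252, 0.1281]
eef_rot: [-2.617, 0.001, -1.732]
force: [8.0, -3.6, 5.4]
grip_width: 0.0005
```

```bash
python3 -c "
from h import *
st()"
```

```text
t 22.775 x,y,z mm [104.9, -31.1, 23.2] F u,y,n [10.08, -2.3, 0.5] w 0.0004887849178626673 q [ 0.2288  0.3117  1.8331 -0.3796  0.5369  2.243 ]
```

Emit:
drive_tool:
  increments:
    - [[0,0,0],[0,-10,0],0]
    - [[0,0,0],[0,0,-30],0]
    - [[0,0,0],[20,20,-15],0]
    - [[0,0,0],[20,35,0],0]
    - [[0,0,0],[17,35,0],0]
    - [[0,0,0],[0,2,15],0]
    - [[0,0,0],[0,0,20],0]
    - [[0,0,0],[0,0,10],0]
    - [[0,0,0],[0,0,0],0]

```text
time_s: 23.9
ee_pos: [0.5074, 0.0803, 0.0852]
eef_rot: [-2.622, -0.001, -1.732]
force: [-0.2, -0.2, 0.3]
grip_width: 0.0004
```

Run:
```python
from h import *
st()
a=ctrl.camera("scene")[140:260,230:350,::-1]; cv2.imwrite("pics/s16.png",cv2.resize(a,None,fx=5,fy=5,interpolation=cv2.INTER_CUBIC)[:600])
```

```text
t 23.9 x,y,z mm [20.7, -88.5, 22.0] F u,y,n [-0.01, -0.24, 0.39] w 0.00038518376337516255 q [ 0.1645  0.2134  2.0922 -0.4512  0.3742  2.2794]
```

View pics/s16.png

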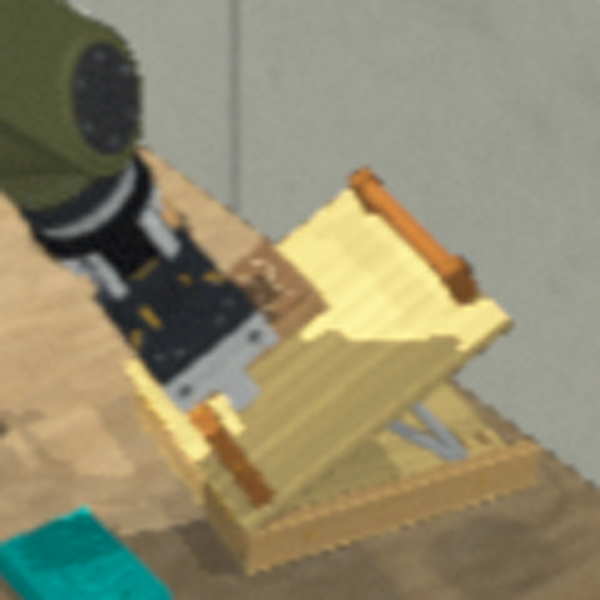

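Emit:
drive_tool:
  increments:
    - [[0,0,0],[-4,0,0],0]
    - [[0,0,0],[-4,0,0],0]
    - [[0,0,0],[-2,0,0],0]
    - [[0,0,0],[0,0,0],0]

```text
time_s: 24.45
ee_pos: [0.5091, 0.0906, 0.0859]
eef_rot: [-2.62, 0.0, -1.731]
force: [0.3, -0.5, 0.2]
grip_width: 0.0003
```

Emit:
drive_tool:
  increments:
    - [[0,0,0],[-1.5,0,0],0]
    - [[0,0,0],[0,0,0],0]

```text
time_s: 24.7
ee_pos: [0.5094, 0.0918, 0.0858]
eef_rot: [-2.621, -0.0, -1.732]
force: [0.6, -0.0, -1.1]
grip_width: 0.0007
```

Emit:
drive_tool:
  increments:
    - [[0,0,0],[-1.5,0,0],0]
    - [[0,0,0],[0,0,0],0]

```text
time_s: 24.95
ee_pos: [0.5096, 0.0934, 0.0858]
eef_rot: [-2.621, 0.0, -1.732]
force: [0.2, -0.0, -0.3]
grip_width: 0.0005
```

```bash
python3 -c "
from h import *
st()"
```

```text
t 24.95 x,y,z mm [21.1, -75.3, 22.5] F u,y,n [0.03, 0.03, -0.34] w 0.0004927207054112661 q [ 0.1956  0.2229  2.0785 -0.4789  0.3866  2.3315]
```

Emit:
drive_tool:
  increments:
    - [[0,0,0],[-1,0,0],0]
    - [[0,0,0],[0,0,0],0]

```text
time_s: 25.2
ee_pos: [0.5096, 0.0937, 0.0858]
eef_rot: [-2.621, -0.001, -1.733]
force: [-1.3, -6.9, 2.7]
grip_width: 0.0006
```

Emit:
drive_tool:
  increments:
    - [[0,0,0],[-1,0,0],0]
    - [[0,0,0],[0,0,0],0]

```text
time_s: 25.45
ee_pos: [0.5096, 0.0938, 0.0857]
eef_rot: [-2.622, -0.002, -1.734]
force: [-3.4, -15.4, 5.6]
grip_width: 0.0006
```

Emit:
drive_tool:
  increments:
    - [[0,0,0],[-1,0,0],0]
    - [[0,0,0],[0,0,0],0]

```text
time_s: 25.7
ee_pos: [0.5095, 0.0939, 0.0857]
eef_rot: [-2.623, -0.004, -1.735]
force: [-5.5, -24.3, 9.2]
grip_width: 0.0002
```

```bash
python3 -c "
from h import *
st()"
```

```text
t 25.7 x,y,z mm [20.9, -74.7, 22.4] F u,y,n [3.26, -24.83, 8.79] w 0.00023392981994075008 q [ 0.1994  0.2246  2.0759 -0.4866  0.3937  2.3429]
```

Emit:
drive_tool:
  increments:
    - [[0,0,0],[6,0,0],0]
    - [[0,0,0],[6,0,0],0]
    - [[0,0,0],[0,0,-30],0]
    - [[0,0,0],[0,0,-50],0]
    - [[0,0,0],[0,0,-50],0]
    - [[0,0,0],[20,40,-40],0]
    - [[0,0,0],[20,40,-40],0]
    - [[0,0,0],[20,40,0],0]
    - [[0,0,0],[0,0,0],0]

```text
time_s: 26.82
ee_pos: [0.2919, 0.0584, 0.2077]
eef_rot: [-2.619, 0.001, -1.732]
force: [-0.2, -0.4, 0.4]
grip_width: 0.0006
```

Run:
```python
from h import *
st()
a=ctrl.camera("scene")[140:260,230:350,::-1]; cv2.imwrite("pics/s17.png",cv2.resize(a,None,fx=5,fy=5,interpolation=cv2.INTER_CUBIC)[:600])
im=ctrl.camera("top")[:,:,::-1]; a=im[160:260,240:340]; cv2.imwrite("pics/t17.png",cv2.resize(a,None,fx=6,fy=6,interpolation=cv2.INTER_CUBIC)); cv2.imwrite("pics/t17f.png",im)
```

```text
t 26.825 x,y,z mm [-99.9, -145.0, 232.2] F u,y,n [0.11, -0.4, 0.39] w 0.0006434455534498854 q [ 0.2399 -0.6203  2.4143 -0.2554  0.876   2.0887]
```

View pics/s17.png

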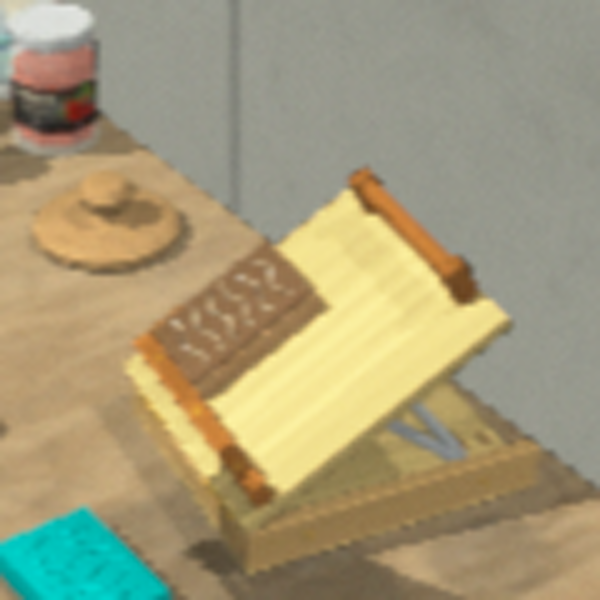

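View pics/t17.png

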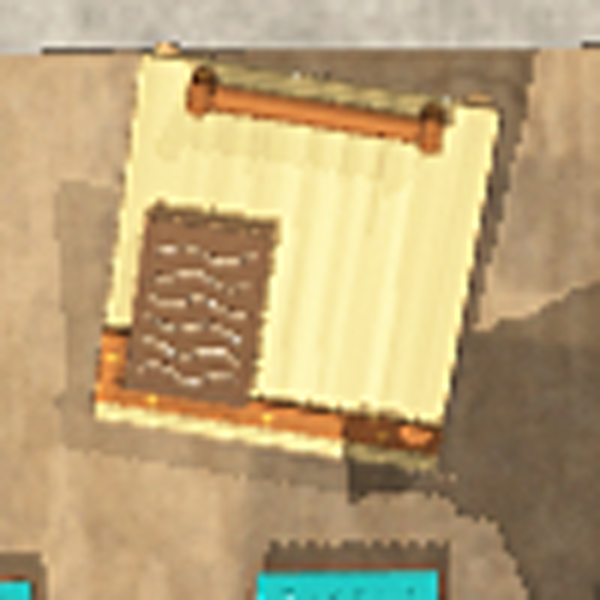

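View pics/t17f.png

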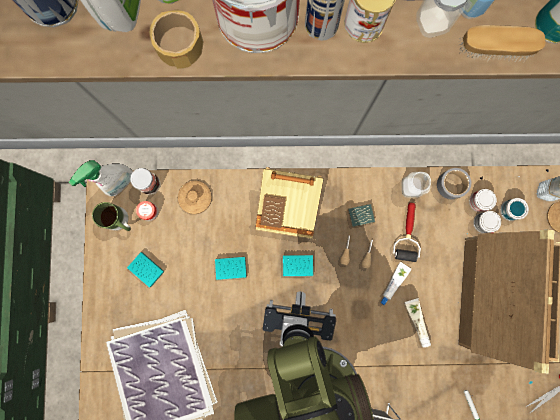

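```bash
python3 -c "
from station import ctrl
print(ctrl.hand_in())"
```

```text
the job is handed in; nothing more can be done
None
```

The job is handed in, at about 27 s of the 64 s allowed. The board stands in the last notch, and the large block is seated in the corner.

- **Board:** I lifted it by the bar to about 33°, then let it down at about 29.6° by arm pose. The last notch should give 29.8°. The arm felt it take its load there, and it stayed up on its own after release.
- **Block:** I gripped the brown block (65 mm across), carried it over and slid it down the slope to the lip, then left to the side stop. After releasing it I nudged it with closed fingers. It didn't move at about 10 N toward the lip or about 25 N toward the stop.
- **Final pictures:** The block lies flat, picture side up and long side up the slope, its left edge parallel to the board's. I saw nothing else moved, and the arm was clear of everything at hand-in.
- **What disagreed:** The block met the stop about 2 mm further left than I had worked out from the pictures. I went by the felt contact. The highest force I saw was about 27 N, during the nudge against the stop.

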